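# Press a drawer knob home with the ratchet clamp

## Task

Using the bench clamp, press the ball knob fully home into the wooden drawer front: pump the trigger, letting it come right back each time, until the knob is seated and the trigger goes solid, and keep it firmly squeezed for a moment without forcing it, or the knob will crush. Then press the release button and hold it until the jaw has sprung all the way back, and leave the knob home. Work only the trigger and the release, do not push the knob or the jaw with the hand, and leave the other things on the bench where they are.

Things in the scene. Friction and masses are not known exactly. Their poses are not given: they have to be found in the camera images.
- clamp: bench ratchet clamp on a fixed plywood board (130 x 340 x 18 mm). Origin: centre of the board's underside; y axis along the clamp's rod, +y is the way the jaw advances. Grey head 46 x 95 mm, centred at y = -60 mm, top 100 mm above the bench; on it stand a fixed black handle and, on its +y side, the trigger. The steel rod (axis 55 mm above the bench) carries the jaw pad at its +y end
- handle_grip (a point): point on the rear (-y) face of the fixed upright handle, 160 mm above the bench. The handle is 24 mm wide in x, 20 mm thick in y, its top 172 mm above the bench. At rest this point and trigger_grip are 64 mm apart
- trigger_grip (a point): foremost point (+y) of the round cross rib on the trigger, where to push it: rib 14 mm thick, 26 mm wide in x, about 160 mm above the bench. The trigger is a dark steel blade 22 x 12 mm, pivoted 95 mm above the bench, top at 180 mm; at rest it leans 0.16 rad to +y. The space above the rod in front of it (+y) is free. The point moves with the trigger
- trigger (a joint): trigger angle: 0 at rest, 0.32 rad fully squeezed (21 mm of rib travel to -y, towards the handle, to a hard stop). Its spring (3 to 4 N at the rib) returns it. It moves the jaw 47 mm per rad after about 2 mm of play; force at the rib is multiplied about 1.4 times at the jaw. It must come fully back after each squeeze to take a new bite
- jaw (a joint): how far the jaw has advanced: 0 fully back, at most 0.05 m. A ratchet with 6 mm teeth holds it when the trigger comes back (it may slip back less than 6 mm to the last tooth); a return spring of 3 to 4.5 N drives it back to 0 while the release button is held down
- jaw_pad (a point): centre of the front face of the round jaw pad (32 mm across), 55 mm above the bench; moves with the jaw
- release_top (a point): centre of the top of the release button, the round steel button on top of the handle (18 mm across, 184 mm above the bench). Pressed straight down 7 mm (about 8 N at the bottom) and held, it frees the ratchet; the jaw needs up to about a second to spring back. Let the trigger go first
- release (a joint): how far the release button is pressed: 0 up, 0.007 m fully down; springs back up
- panel: wooden drawer front, 100 x 20 x 90 mm, fixed upright in a dark steel stop on the board, facing the jaw. Origin: centre of the stop's underside, axes as the clamp's; the face towards the jaw lies 10 mm to -y of it
- knob (a joint): how deep the wooden ball knob (30 mm ball, 22 mm collar, on the rod's axis) sits in the panel: below 0.003 at the start, 0.010 m when home with its collar against the panel. A tight fit: 8 N push it in and it stays; once home it is solid. Keep the jaw on it with at least 12 N (about 16 N at the rib) for a moment; over 32 N (about 28 N at the rib) crush it
- knob_front (a point): foremost point (-y) of the ball knob, which the jaw pad meets; moves with the knob
- spare_knob: spare ball knob like the one in the panel, 30 mm wide, 32 mm tall, standing on its collar on the clamp's base board; origin under it
- offcut: wooden offcut, 30 x 50 x 22 mm, on the clamp's base board; origin under it
- glue: closed white bottle, 60 mm across, 170 mm tall; origin under it
- screw_jar: closed glass jar with a steel lid, 70 mm across, 80 mm tall; origin under it
- hammer: hammer lying on the bench
- screwdriver: screwdriver lying on the bench
- wrench: wrench lying on the bench

How it is judged (in metres and radians):
On the way, in this order (a step that is already met when the one before it is completed fails the run):
1. the jaw, driven by the trigger, has pressed the knob fully home (to within 1 mm) and bears on it with at least 12 N for 0.2 s (value of joint knob above 0.009 m and contact force between jaw and knob above 12 N), for 0.2 s.
2. the release has been pressed and the jaw has sprung back to within 4 mm of its rest (value of joint jaw below 0.004 m and value of joint release above 0.002 m), for 0.1 s.
At the end, for the whole second after the job is handed in: the knob sits home in the panel to within 1 mm (joint above 9 mm of 10), the jaw is back within 4 mm of its rest, and the trigger (below 0.03 rad) and the release button (below 2 mm) have sprung back (value of joint knob above 0.009 m and value of joint jaw below 0.004 m and value of joint release below 0.002 m and value of joint trigger below 0.03 rad); the robot touches nothing.
It fails at once if the jaw presses the knob with more than 32 N (crushed) (contact force between jaw and knob above 32 N).
It fails at once if the robot touches the knob or the jaw (contact force between any of the fingers, the arm and knob above 1 N or contact force between any of the fingers, the arm and jaw above 1 N).
It fails at once if another thing on the bench or on the base board is moved by more than 25 mm (distance of any of spare_knob, offcut, glue, screw_jar, hammer, screwdriver, wrench from where it was at the start of the episode above 0.025 m).
It also fails if it takes over 64 s, if anything falls off the work surface, if the arm or the gripper's body presses on something with over 40 N, if the wrist force passes 120 N, or if a joint passes its speed limit or range.

## Robot

A 6-joint arm with a two-finger parallel gripper is mounted at the origin on the work surface. World frame = base frame: x ahead of the robot, y to its left, z up, the work surface at z = 0. Lengths are in mm, angles in rad, forces in N, time in s.
With the tool pointing down it reaches from about 275 to 1000 mm from the base axis. Payload 8.4 kg.
Tool frame: the origin (TCP) lies at the very end of the fingers, on their centre line; the grasp point (between the pads) lies 19 mm behind it; z points along the fingers, y is the direction in which the jaws open and shut (so a half turn about z gives the same grasp; the last joint's range is limited). The gripper opens to 85 mm and grips with 20 to 120 N. Pads are 22 mm wide; open, the fingers measure 114 mm over their backs; the gripper's body (76 mm by 85 mm) begins 54 mm behind the grasp point. The pads swing forward as they close: fully open they stand 13 mm farther back than shut.
Start: joints at [1.154, 0.353, 1.633, -0, 1.155, -0.002], TCP at [251.878, 572.001, 231.281] pointing down, gripper open.
Joint ranges: [-2.63, 2.63], [-0.92, 2.1], [0.06, 2.66], [-1.3, 4.44], [0, 2.69], [-3.02, 3.02]. Speed limits (rad/s): [2.22, 2.22, 2.79, 3.14, 3.14, 3.14].

## Interface

Orientations are given as [roll, pitch, yaw] about the fixed x, y, z axes, in that order (R = Rz(yaw) Ry(pitch) Rx(roll)).
In Python, from rig import r, vision gives the robot as it stands.
- The arm moves only by the tool move_arm, never from a script. Its argument "series" is text: rows parted by semicolons, each of 7 numbers parted by spaces: the closure, from -1 (fully open) to 1 (shut), then the shift along the tool's x, y, z in units of 40 mm (1.0 is 40 mm), then the turn, a rotation vector about the tool's x, y, z in degrees. In form: grip tx ty tz ax ay az; .... A call has 1 to 20 rows; each row shifts and turns the pose as measured when the row begins, along the tool's axes as they then stand; what a row does not reach is not made up. A row lasts 1/8 s, in which the tool goes at most 62.5 mm and 10.7 degrees, less where a joint would pass 70% of its speed; a pose out of reach is approached as far as the arm can. A call is refused whole if a number of a shift passes 1 or a number of a turn 10.7, either way. A call with a gripper value outside its range is refused whole. The fingers move at their own pace and stop on an object; "grip_force" is the grip in N (left out, the last holds). Time passes only in rows, so rows that do not move let the fingers close. It gives the time, the measured TCP pose, the force and the opening at its end, in the units of the state.
- r.sense(): the state, without advancing time (a new reading comes with each control period).
- vision.grab_frame(name): name is "scene" or "top" or "wrist"; returns the picture (420x560x3 uint8, red, green, blue); there is no depth.
- vision.camera_params(name): a dict with "fx", "fy", "cx", "cy" (pixels), "k1" (the pictures are not rectified: a ray, as slopes to the right and down, at radius r is drawn at 1 + k1 r^2 times it, then the intrinsics apply), "position" and "rotation" of the camera in the world. Camera axes: x right, y up, looking along -z (the intrinsics and any distortion apply to the point x, -y, -z); pixel columns grow to the right and rows downward; lengths in mm; the calibration is good to about 2 mm. A picture is of the moment at which its call begins: read the wrist's pose just before it. camera_params takes no time and is no camera call; for the wrist camera it gives the pose at the moment of the call.
- r.sign_off(): hands the job in, once; it reports no verdict.
The state is a dict: "clock": time; "qpos": joint angles; "qvel": joint speeds; "joint_efforts": joint torques, N m; "eef_pos": TCP position; "tcp_rot": TCP orientation; "contact_force": force on the tool from outside, world axes, zero at the start; "wrist_torque": the same for the moment, N m; "opening": opening from 0.0 (shut) to 1.0 (fully open).
Only numpy, scipy, OpenCV 4.12 (cv2) and the standard library are available. Lean on these libraries where they do the work, as an engineer would, in place of code of your own. Each camera call takes 0.05 s, during which the arm holds its last target. There are 200 camera calls.

## Working session

There is one attempt and no reset: what is moved stays moved. The work goes in short steps, Python scripts to look and compute and a tool call to move; the robot and the scene stay as the last step left them, time stands still between calls to the robot, and variables do not carry over. Pictures are saved under pics/ and viewed, about 8 in all and at most 12, crops included, and the job is handed in when it is done.

Besides the shell and the picture viewer there is one more tool, called after "Emit:" by a JSON object that holds its "api" and its "payload", one argument or row to a line. move_arm: Moves the arm, as the interface text tells. Its arguments: {"type":"object","properties":{"series":{"type":"string"},"grip_force":{"type":"number"}},"required":["series"]}

```bash
ls; mkdir -p pics
cat > h.py <<'E'
import numpy as np, cv2, json
from rig import r, vision
def snap(n,f):
    p=vision.camera_params(n); im=vision.grab_frame(n); cv2.imwrite(f'pics/{f}.png',im[:,:,::-1])
    json.dump({k:(np.asarray(v).tolist()) for k,v in p.items()},open(f'pics/{f}.json','w')); return im
def ray(f,u,v):
    p=json.load(open(f'pics/{f}.json')); K=np.array([[p['fx'],0,p['cx']],[0,p['fy'],p['cy']],[0,0,1.]])
    x,y=cv2.undistortPoints(np.array([[[u,v]]],float),K,np.array([p['k1'],0,0,0,0.]))[0,0]
    d=np.array(p['rotation'])@np.array([x,-y,-1]); return np.array(p['position']),d/np.linalg.norm(d)
def onz(f,u,v,z):
    o,d=ray(f,u,v); return o+d*(z-o[2])/d[2]
def proj(f,P):
    p=json.load(open(f'pics/{f}.json')); c=np.array(p['rotation']).T@(np.array(P,float)-p['position'])
    x,y=c[0]/-c[2],-c[1]/-c[2]; s=1+p['k1']*(x*x+y*y); return p['fx']*x*s+p['cx'],p['fy']*y*s+p['cy']
E
python3 - <<'E'
from h import *
print(r.sense())
for n in('top','scene'):
    snap(n,n+'0'); print(vision.camera_params(n))
a=cv2.imread('pics/top0.png');b=cv2.imread('pics/scene0.png')
cv2.imwrite('pics/t.png',cv2.resize(a,(800,600)));cv2.imwrite('pics/s.png',cv2.resize(b,(800,600)))
E
```

```text
pics
{'clock': 0.0, 'qpos': array([ 1.15358855e+00,  3.53661273e-01,  1.63411981e+00,  1.16363737e-05,
        1.15519016e+00, -2.43371821e-03]), 'qvel': array([ 4.72348218e-04,  8.35962782e-04,  1.41707539e-03, -3.58863954e-04,
        3.75404366e-04,  6.39446687e-05]), 'joint_efforts': array([-2.71899160e-03, -6.05241323e+01, -3.42074955e+01, -8.85878148e-05,
        9.03690961e-03, -1.09609380e-05]), 'eef_pos': array([251.69195659, 571.57239897, 230.5596099 ]), 'tcp_rot': array([-3.14021410e+00, -1.39943526e-05,  2.72681388e+00]), 'contact_force': array([-0.52917914,  0.55715803, -0.03341554]), 'wrist_torque': array([-0.00617055,  0.0035017 , -0.00325619]), 'opening': 1.0029724157069595}
{'fx': 523.9938199158737, 'fy': 523.9938199158737, 'cx': 282.73885730659276, 'cy': 209.79429612613663, 'k1': -0.16459624113176843, 'position': array([ 434.24240748,    6.95819523, 1497.64366459]), 'rotation': array([ 0.12106428, -0.0111635 , -1.58908856])}
{'fx': 507.44630703182787, 'fy': 507.44630703182787, 'cx': 278.54851930988286, 'cy': 201.84477264193524, 'k1': -0.16373143018250405, 'position': array([ 909.46659231,  539.42015192, 1151.02594488]), 'rotation': array([0.5237219 , 0.01274416, 2.62228952])}
```

View pics/t.png

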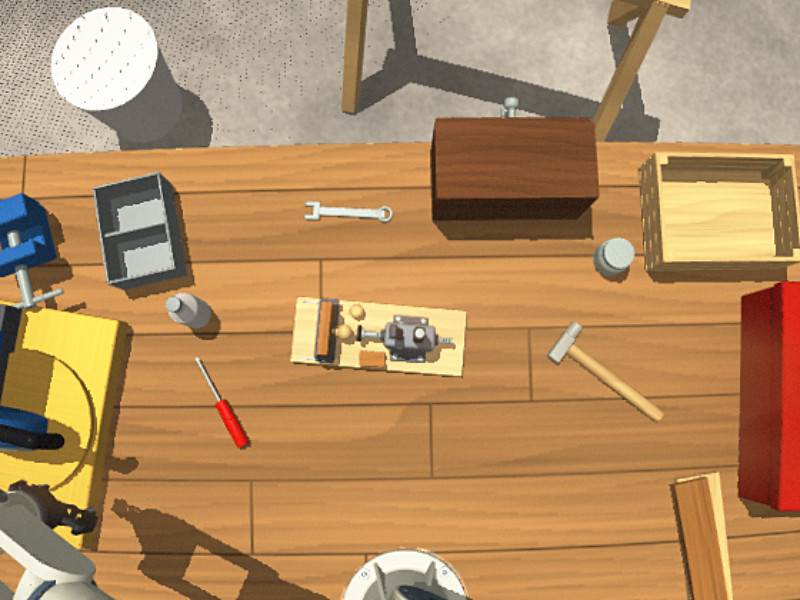

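View pics/s.png

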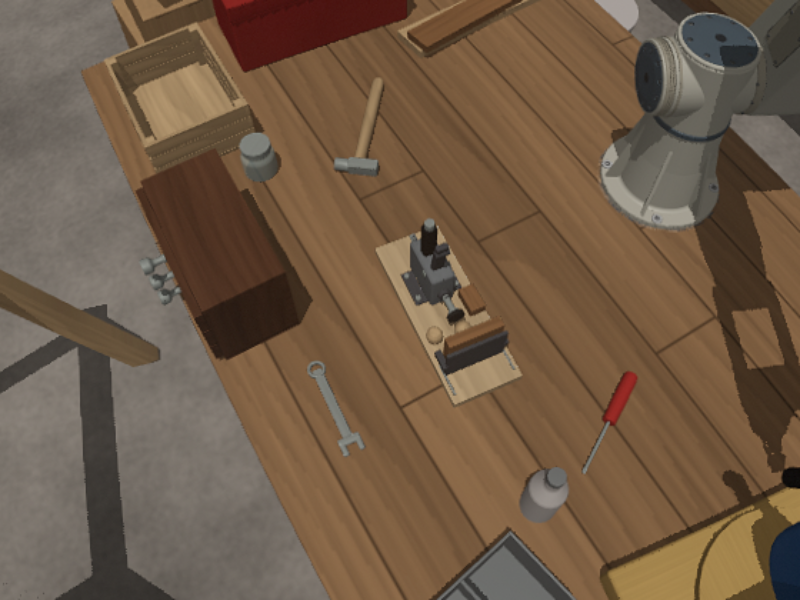

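```bash
sed -i "s/np.array(p\['rotation'\])/Rm(p['rotation'])/g" h.py
cat >> h.py <<'E'
from scipy.spatial.transform import Rotation
def Rm(e): return Rotation.from_euler('xyz',e).as_matrix()
E
python3 - <<'E'
from h import *
k=.7
for c in [(298,297),(466,311),(463,377),(291,362)]: print('board',onz('top0',c[0]*k,c[1]*k,18)[:2].round(1))
print('btn top',onz('top0',420*k,334*k,184).round(1), 'scene',onz('scene0',429*k,223*k,184).round(1))
for c in [(376,249),(432,229),(521,373),(457,404)]: print('board s',onz('scene0',c[0]*k,c[1]*k,18)[:2].round(1))
for n in('top0','scene0'):
  im=cv2.imread(f'pics/{n}.png'); 
  x0,y0=((195,200) if n=='top0' else (260,145)); 
  cv2.imwrite(f'pics/{n}c.png',cv2.resize(im[y0:y0+(70 if n=='top0' else 140),x0:x0+(140 if n=='top0' else 112)],None,fx=4,fy=4,interpolation=cv2.INTER_CUBIC))
print(proj('scene0',r.sense()['eef_pos']),proj('top0',r.sense()['eef_pos']))
print(vision.camera_params('wrist'))
E
```

```text
board [623.  198.4]
board [ 589.2 -136.1]
board [ 458.3 -126.7]
board [493.6 212.7]
btn top [532.5 -37.8 184. ] scene [538.4 -32.8 184. ]
board s [ 590.5 -130. ]
board s [ 476.9 -116.2]
board s [498.9 213.3]
board s [622.5 205.8]
(np.float64(577.9994627171509), np.float64(300.89876620052644)) (np.float64(49.30128859390638), np.float64(349.23475015581295))
{'fx': 310.67353059971055, 'fy': 310.67353059971055, 'cx': 287.5089012175129, 'cy': 205.12293918985412, 'k1': -0.06841403719478356, 'position': array([175.79452916, 606.35573233, 373.20748787]), 'rotation': array([-0.33428203,  0.00126934,  1.15586691])}
```

View pics/scene0c.png

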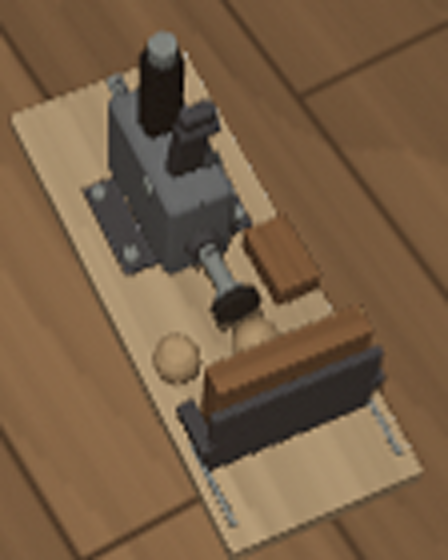

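Emit:
{"api": "move_arm", "payload": {
  "series": "-1 0 0 -0.3 0 0 10.3;-1 0 0 -0.3 0 0 10.3;-1 0 0 -0.3 0 0 10.3;-1 0 0 -0.3 0 0 10.3;-1 0 0 -0.3 0 0 10.3;-1 0 0 -0.3 0 0 10.3;-1 0 0 -0.3 0 0 10.3;-1 0 0 0 0 0 0"
}}

```text
clock: 1.1
eef_pos: [250.9, 569.7, 313.1]
tcp_rot: [-3.139, 0.009, 1.43]
contact_force: [0.1, 0.1, -0.7]
opening: 0.997
```

Emit:
{"api": "move_arm", "payload": {
  "series": "1 -0.4 0.35 0 0 0 -1;1 -0.86 0.69 0 0 0 -1;1 -0.86 0.69 0 0 0 0;1 -0.86 0.69 0 0 0 0;1 -0.86 0.69 0 0 0 0;1 -0.86 0.69 0 0 0 0;1 -0.86 0.69 0 0 0 0;1 -0.86 0.69 0 0 0 0;1 -0.86 0.69 0 0 0 0;1 -0.86 0.69 0 0 0 0;1 -0.86 0.69 0 0 0 0;1 -0.5 0.4 0 0 0 0;1 0 0 0 0 0 0"
}}

```text
clock: 2.72
eef_pos: [530.0, 151.4, 304.5]
tcp_rot: [-3.129, 0.017, 1.533]
contact_force: [-0.5, 0.3, -0.8]
opening: 0.004
```

Run:
```python
from h import *
s=r.sense();print(s['eef_pos'],s['tcp_rot'],s['opening'])
snap('wrist','w1')
```

```text
[529.98054467 151.37190029 304.47820458] [-3.1285813   0.01685001  1.53277629] 0.00384378185439921
```

View pics/w1.png

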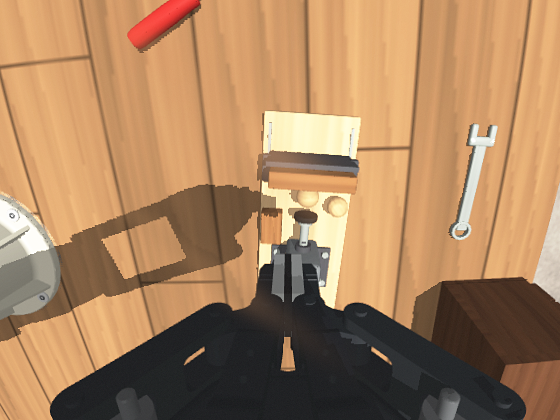

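```bash
cat >> h.py <<'E'
C=np.array([541,37.5]); U=np.array([.102,.995]); X=np.array([.995,-.102])
def cl(P): d=np.array(P)[:2]-C; return round(d@X,1),round(d@U,1)
E
python3 - <<'E'
from h import *
print('board',[cl(onz('w1',u,v,18)) for u,v in((265,112),(360,117))])
print('rod',cl(onz('w1',304,230,60)),'pad top',cl(onz('w1',306,216,71)),'panel top edge -y',[cl(onz('w1',u,v,108)) for u,v in((269,184),(356,190))])
print('btn',cl(onz('top0',420*.7,334*.7,184)),cl(onz('scene0',300.7,156.7,184)))
s=r.sense();print(s['eef_pos'],cl(s['eef_pos']))
# fingertip offset check
print(proj('w1',s['eef_pos']))
E
```

```text
board [(np.float64(-58.7), np.float64(172.7)), (np.float64(68.2), np.float64(174.8))]
rod (np.float64(3.9), np.float64(24.0)) pad top (np.float64(4.0), np.float64(49.1)) panel top edge -y [(np.float64(-43.8), np.float64(100.0)), (np.float64(55.3), np.float64(99.7))]
btn (np.float64(-0.7), np.float64(-75.8)) (np.float64(4.4), np.float64(-68.3))
[529.39344737 152.05870949 304.42844146] (np.float64(-23.2), np.float64(112.8))
(np.float64(283.4026100534569), np.float64(268.15314113040733))
```

Emit:
{"api": "move_arm", "payload": {
  "series": "1 -0.6 0.15 0 0 0 2;1 -0.8 0.15 0 0 -3 1.7;1 -0.8 0.15 0 0 -4 0;1 -0.3 0 0 0 -3 0;1 0 0 0 0 0 0"
}}

```text
clock: 3.4
eef_pos: [536.8, 53.3, 307.1]
tcp_rot: [-3.125, 0.196, 1.485]
contact_force: [0.3, 0.1, -0.0]
opening: 0.001
```

Run:
```python
from h import *
s=r.sense();print(s['eef_pos'],cl(s['eef_pos']),(Rm(s['tcp_rot'])).round(3))
```

```text
[536.7838308   53.34596124 307.08038119] (np.float64(-5.8), np.float64(15.3)) [[ 0.084  0.996 -0.034]
 [ 0.977 -0.089 -0.192]
 [-0.194 -0.017 -0.981]]
```

Emit:
{"api": "move_arm", "payload": {
  "series": "1 0.18 0.06 0.75 0 0 0;1 0.18 0.06 0.75 0 0 0;1 0.18 0.06 0.75 0 0 0;1 0.18 0.06 0.75 0 0 0;1 0.18 0.06 0.6 0 0 0;1 0 0 0 0 0 0"
}}

```text
clock: 4.15
eef_pos: [545.5, 67.9, 154.3]
tcp_rot: [-3.124, 0.186, 1.497]
contact_force: [-0.8, -0.4, -0.3]
opening: 0.001
```

Run:
```python
from h import *
s=r.sense();print(s['eef_pos'],cl(s['eef_pos']),(Rm(s['tcp_rot'])).round(3))
a=snap('scene','s1');cv2.imwrite('pics/s1c.png',cv2.resize(a[130:290,230:390,::-1],None,fx=3.7,fy=3.7,interpolation=cv2.INTER_CUBIC))
```

```text
[545.51959765  67.9433676  154.34738921] (np.float64(1.4), np.float64(30.8)) [[ 0.072  0.997 -0.031]
 [ 0.98  -0.077 -0.183]
 [-0.185 -0.017 -0.983]]
```

View pics/s1c.png

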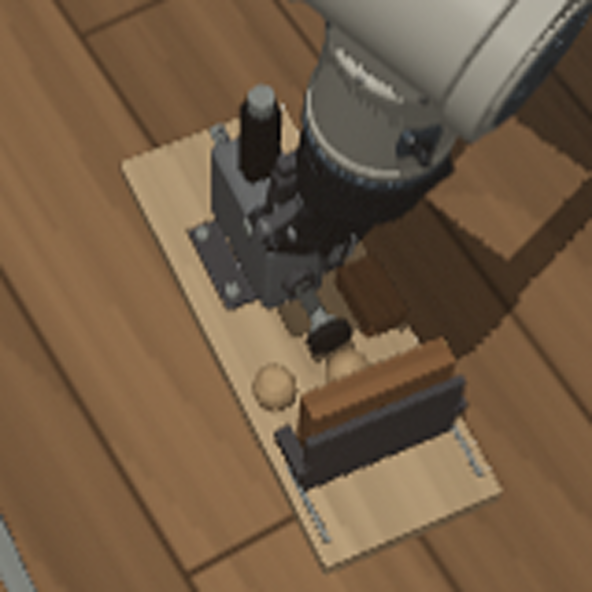

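Emit:
{"api": "move_arm", "payload": {
  "series": "1 -0.3 0.02 0.1 0 0 0;1 -0.3 0.02 0.1 0 0 0;1 -0.12 0 0.04 0 0 0;1 0 0 0 0 0 0"
}}

```text
clock: 4.7
eef_pos: [546.9, 35.9, 154.4]
tcp_rot: [-3.131, 0.184, 1.496]
contact_force: [-0.1, -0.8, -0.6]
opening: 0.002
```

```bash
cat > st.py <<'E'
from h import *
s=r.sense();f=s['contact_force'];print(s['clock'],'clamp',cl(s['eef_pos']),'z',s['eef_pos'][2].round(1),'F',f.round(1),'push',round(f[:2]@U,1))
E
python3 st.py
```

```text
4.7 clamp (np.float64(6.0), np.float64(-1.0)) z 154.4 F [-0.1 -0.8 -0.6] push -0.8
```

Emit:
{"api": "move_arm", "payload": {
  "series": "1 -0.05 -0.05 0.04 0 0 0;1 -0.05 -0.02 0.02 0 0 0;1 -0.05 0 0.02 0 0 0;1 -0.05 0 0.01 0 0 0"
}}

```text
clock: 5.2
eef_pos: [543.5, 28.1, 152.7]
tcp_rot: [-3.132, 0.182, 1.496]
contact_force: [-0.9, 4.1, 2.9]
opening: 0.0
```

```bash
python3 st.py
```

```text
5.2 clamp (np.float64(3.5), np.float64(-9.1)) z 152.7 F [-0.9  4.1  2.9] push 4.0
```

Emit:
{"api": "move_arm", "payload": {
  "series": "1 -0.07 0 0.013 0 0 0;1 -0.07 0 0.013 0 0 0;1 -0.07 0 0.013 0 0 0;1 -0.07 0 0.013 0 0 0"
}}

```text
clock: 5.7
eef_pos: [543.5, 20.2, 153.4]
tcp_rot: [-3.133, 0.175, 1.495]
contact_force: [-1.5, 7.1, 4.1]
opening: -0.006
```

```bash
python3 st.py
```

```text
5.7 clamp (np.float64(4.3), np.float64(-16.9)) z 153.4 F [-1.5  7.1  4.1] push 6.9
```

Emit:
{"api": "move_arm", "payload": {
  "series": "1 -0.07 -0.02 0.013 0 0 0;1 -0.07 0 0.013 0 0 0;1 -0.07 0 0.013 0 0 0;1 -0.07 0 0.013 0 0 0"
}}

```text
clock: 6.2
eef_pos: [542.9, 12.7, 154.2]
tcp_rot: [-3.136, 0.168, 1.494]
contact_force: [-1.5, 10.0, 2.6]
opening: -0.002
```

```bash
python3 st.py
```

```text
6.2 clamp (np.float64(4.4), np.float64(-24.5)) z 154.2 F [-1.5 10.   2.6] push 9.8
```

Emit:
{"api": "move_arm", "payload": {
  "series": "1 -0.07 -0.02 0.01 0 0 0;1 -0.07 0 0.01 0 0 0"
}}

```text
clock: 6.45
eef_pos: [542.7, 10.8, 154.5]
tcp_rot: [-3.138, 0.161, 1.492]
contact_force: [0.1, 11.9, 1.0]
opening: 0.002
```

```bash
python3 st.py
```

```text
6.45 clamp (np.float64(4.4), np.float64(-26.4)) z 154.5 F [ 0.1 11.9  1. ] push 11.8
```

Emit:
{"api": "move_arm", "payload": {
  "series": "1 -0.08 0 0.01 0 0 0;1 -0.08 0 0.01 0 0 0"
}}

```text
clock: 6.7
eef_pos: [542.5, 8.4, 154.5]
tcp_rot: [-3.139, 0.154, 1.491]
contact_force: [-1.5, 17.4, 2.4]
opening: -0.0
```

```bash
python3 st.py
```

```text
6.7 clamp (np.float64(4.4), np.float64(-28.8)) z 154.5 F [-1.5 17.4  2.4] push 17.1
```

Emit:
{"api": "move_arm", "payload": {
  "series": "1 0.2 -0.02 -0.02 0 -1 0;1 0.25 0 -0.03 0 -1 0;1 0.12 0 -0.02 0 0 0;1 0 0 0 0 0 0;1 0 0 0 0 0 0"
}}

```text
clock: 7.32
eef_pos: [543.6, 31.9, 153.2]
tcp_rot: [-3.139, 0.19, 1.492]
contact_force: [-0.3, 0.1, 0.4]
opening: 0.002
```

```bash
python3 st.py
python3 - <<'E'
from h import *
a=snap('scene','s2');cv2.imwrite('pics/s2c.png',cv2.resize(a[170:280,260:370,::-1],None,fx=5,fy=5,interpolation=cv2.INTER_CUBIC))
E
```

```text
7.325 clamp (np.float64(3.2), np.float64(-5.3)) z 153.2 F [-0.3  0.1  0.4] push 0.1
```

View pics/s2c.png

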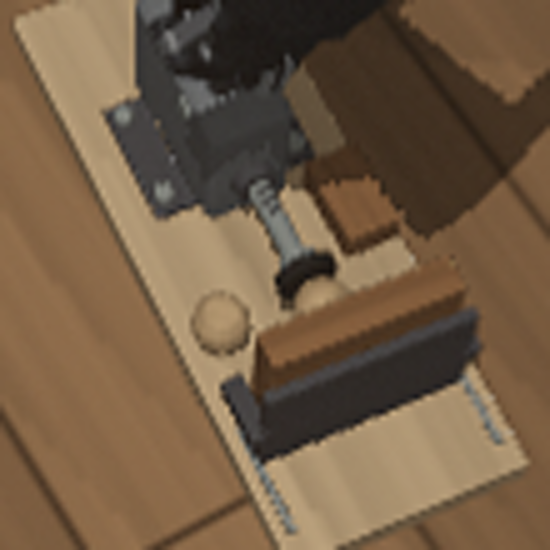

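Emit:
{"api": "move_arm", "payload": {
  "series": "1 -0.07 0 0.013 0 0 0;1 -0.07 0 0.013 0 0 0;1 -0.07 0 0.013 0 0 0;1 -0.07 0 0.013 0 0 0;1 -0.07 0 0.013 0 0 0;1 -0.07 0 0.013 0 0 0"
}}

```text
clock: 8.12
eef_pos: [543.1, 21.7, 154.9]
tcp_rot: [3.141, 0.173, 1.485]
contact_force: [-1.8, 12.6, 3.7]
opening: 0.0
```

```bash
python3 st.py
```

```text
8.125 clamp (np.float64(3.7), np.float64(-15.5)) z 154.9 F [-1.8 12.6  3.7] push 12.3
```

Emit:
{"api": "move_arm", "payload": {
  "series": "1 -0.08 0 0.02 0 0 0;1 -0.08 0 0.02 0 0 0"
}}

```text
clock: 8.38
eef_pos: [542.9, 18.8, 155.4]
tcp_rot: [3.14, 0.166, 1.482]
contact_force: [-2.2, 13.7, 6.7]
opening: 0.001
```

```bash
python3 st.py
```

```text
8.375 clamp (np.float64(3.8), np.float64(-18.4)) z 155.4 F [-2.2 13.7  6.7] push 13.4
```

Emit:
{"api": "move_arm", "payload": {
  "series": "1 -0.08 0 0.03 0 0 0;1 -0.08 0 0.03 0 0 0"
}}

```text
clock: 8.62
eef_pos: [543.0, 17.4, 155.6]
tcp_rot: [3.138, 0.155, 1.479]
contact_force: [-4.9, 22.3, 10.3]
opening: -0.001
```

```bash
python3 st.py
```

```text
8.625 clamp (np.float64(4.0), np.float64(-19.8)) z 155.6 F [-4.9 22.3 10.3] push 21.7
```

Emit:
{"api": "move_arm", "payload": {
  "series": "1 -0.075 0 0.01 0 0 0;1 -0.075 0 0.01 0 0 0"
}}

```text
clock: 8.88
eef_pos: [542.8, 17.4, 156.1]
tcp_rot: [3.136, 0.143, 1.475]
contact_force: [-0.3, 19.3, -1.0]
opening: 0.0
```

```bash
python3 st.py
```

```text
8.875 clamp (np.float64(3.8), np.float64(-19.8)) z 156.1 F [-0.3 19.3 -1. ] push 19.1
```

Emit:
{"api": "move_arm", "payload": {
  "series": "1 -0.08 0 0.01 0 0 0;1 -0.08 0 0.01 0 0 0;1 -0.08 0 0.01 0 0 0"
}}

```text
clock: 9.25
eef_pos: [542.9, 17.3, 156.3]
tcp_rot: [3.134, 0.124, 1.47]
contact_force: [-1.0, 20.9, 0.2]
opening: 0.001
```

```bash
python3 st.py
```

```text
9.25 clamp (np.float64(3.9), np.float64(-19.9)) z 156.3 F [-1.  20.9  0.2] push 20.7
```

Emit:
{"api": "move_arm", "payload": {
  "series": "1 0.25 0 0 0 0 0;1 0.35 0 0 0 0 0;1 0.25 0 -0.3 0 2 0;1 0 0 -0.6 0 3 0;1 0 0 -0.7 0 2 0;1 0 0 -0.3 0 0 0;1 0 0 0 0 0 0"
}}

```text
clock: 10.12
eef_pos: [545.5, 56.9, 228.5]
tcp_rot: [3.136, 0.002, 1.472]
contact_force: [-0.5, 0.3, 0.1]
opening: 0.002
```

```bash
python3 st.py;  python3 - <<'E'
from h import *
print(Rm(r.sense()['tcp_rot']).round(3))
a=snap('scene','s3')[130:270,240:380,::-1];b=snap('top','t3')[190:290,190:330,::-1]
f=lambda i:cv2.resize(i,(400,int(400*i.shape[0]/i.shape[1])),interpolation=cv2.INTER_CUBIC)
A,B=f(a),f(b);o=np.zeros((400,800,3),np.uint8);o[:,:400]=A;o[:B.shape[0],400:]=B;cv2.imwrite('pics/m3.png',o)
E
```

```text
10.125 clamp (np.float64(2.5), np.float64(19.8)) z 228.5 F [-0.5  0.3  0.1] push 0.2
[[ 0.099  0.995  0.005]
 [ 0.995 -0.099 -0.002]
 [-0.002  0.006 -1.   ]]
```

View pics/m3.png

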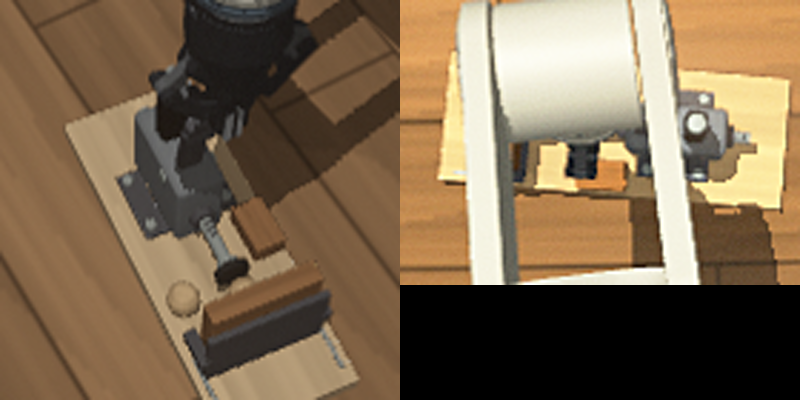

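Emit:
{"api": "move_arm", "payload": {
  "series": "1 -0.6 0 0 0 0 0;1 -0.7 0 0 0 0 0;1 -0.7 0 0 0 0 0;1 -0.2 0 0 0 0 0;1 0 0 0 0 0 0"
}}

```text
clock: 10.85
eef_pos: [533.5, -31.4, 221.8]
tcp_rot: [-3.136, 0.004, 1.474]
contact_force: [0.5, 0.5, -0.8]
opening: 0.0
```

```bash
python3 st.py
```

```text
10.85 clamp (np.float64(-0.5), np.float64(-69.3)) z 221.8 F [ 0.5  0.5 -0.8] push 0.5
```

Emit:
{"api": "move_arm", "payload": {
  "series": "1 -0.06 0.06 0.3 0 0 0;1 0 0 0.3 0 0 0;1 0 0 0.12 0 0 0;1 0 0 0 0 0 0"
}}

```text
clock: 11.35
eef_pos: [535.2, -32.2, 189.6]
tcp_rot: [-3.134, 0.004, 1.476]
contact_force: [-0.8, 1.0, 1.2]
opening: -0.004
```

```bash
python3 st.py
python3 - <<'E'
from h import *
a=snap('scene','s4')[130:270,240:380,::-1]
cv2.imwrite('pics/s4c.png',cv2.resize(a,(560,560),interpolation=cv2.INTER_CUBIC))
E
```

```text
11.35 clamp (np.float64(1.3), np.float64(-69.9)) z 189.6 F [-0.8  1.   1.2] push 0.9
```

View pics/s4c.png

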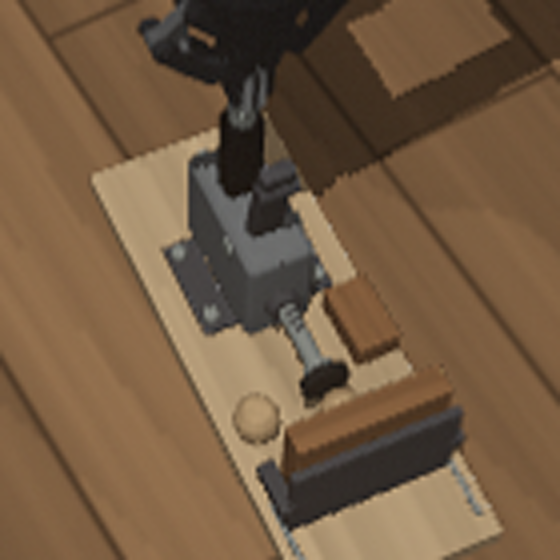

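Emit:
{"api": "move_arm", "payload": {
  "series": "1 -0.05 0 0.08 0 0 0;1 -0.02 0 0.08 0 0 0;1 0 0 0.08 0 0 0;1 0 0 0.08 0 0 0"
}}

```text
clock: 11.9
eef_pos: [535.5, -35.1, 177.7]
tcp_rot: [-3.137, 0.003, 1.476]
contact_force: [-2.6, -0.1, 4.0]
opening: 0.0
```

```bash
python3 st.py
```

```text
11.9 clamp (np.float64(2.0), np.float64(-72.8)) z 177.7 F [-2.6 -0.1  4. ] push -0.4
```

Pressing a little further and holding over a second.

Emit:
{"api": "move_arm", "payload": {
  "series": "1 0 0 0.07 0 0 0;1 0 0 0.06 0 0 0;1 0 0 0.05 0 0 0;1 0 0 0.05 0 0 0;1 0 0 0.05 0 0 0;1 0 0 0.05 0 0 0;1 0 0 0.05 0 0 0;1 0 0 0.05 0 0 0;1 0 0 0.05 0 0 0;1 0 0 0.05 0 0 0;1 0 0 0.05 0 0 0;1 0 0 0.05 0 0 0"
}}

```text
clock: 13.4
eef_pos: [535.6, -35.1, 176.8]
tcp_rot: [3.141, 0.003, 1.476]
contact_force: [-9.5, 1.1, 24.5]
opening: 0.003
```

```bash
python3 st.py
python3 - <<'E'
from h import *
a=snap('scene','s5')[130:270,240:380,::-1]
cv2.imwrite('pics/s5c.png',cv2.resize(a,(560,560),interpolation=cv2.INTER_CUBIC))
E
```

```text
13.4 clamp (np.float64(2.1), np.float64(-72.8)) z 176.8 F [-9.5  1.1 24.5] push 0.2
```

View pics/s5c.png

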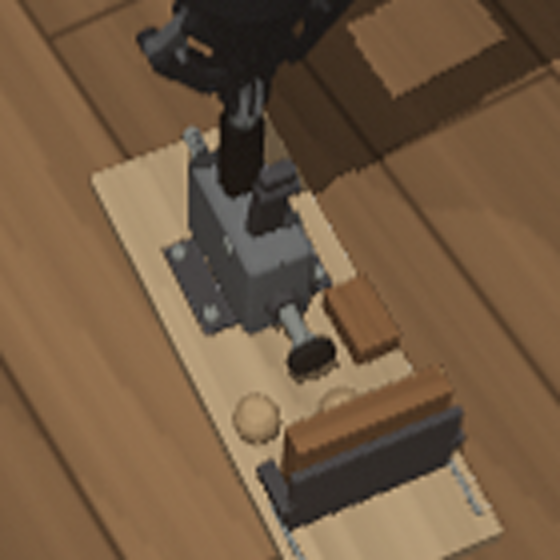

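Emit:
{"api": "move_arm", "payload": {
  "series": "1 0 0 -0.2 0 0 0;1 0 0 -0.5 0 0 0;1 0 0 -0.8 0 0 0;1 0 0 -0.8 0 0 0;1 0 0 -0.4 0 0 0;1 0 0 0 0 0 0;1 0 0 0 0 0 0"
}}

```text
clock: 14.32
eef_pos: [534.9, -35.0, 285.7]
tcp_rot: [-3.141, 0.004, 1.476]
contact_force: [0.3, -0.4, -0.9]
opening: -0.002
```

```bash
python3 st.py
python3 - <<'E'
from h import *
o=np.zeros((560,800,3),np.uint8)
def g(n): return cv2.imread(f'pics/{n}.png')[175:255,280:360]
snap('scene','s6')
o[:400,:400]=cv2.resize(g('scene0'),(400,400),interpolation=cv2.INTER_CUBIC);o[:400,400:]=cv2.resize(g('s6'),(400,400),interpolation=cv2.INTER_CUBIC)
cv2.imwrite('pics/m6.png',o[:400])
E
```

```text
14.325 clamp (np.float64(1.4), np.float64(-72.8)) z 285.7 F [ 0.3 -0.4 -0.9] push -0.4
```

View pics/m6.png

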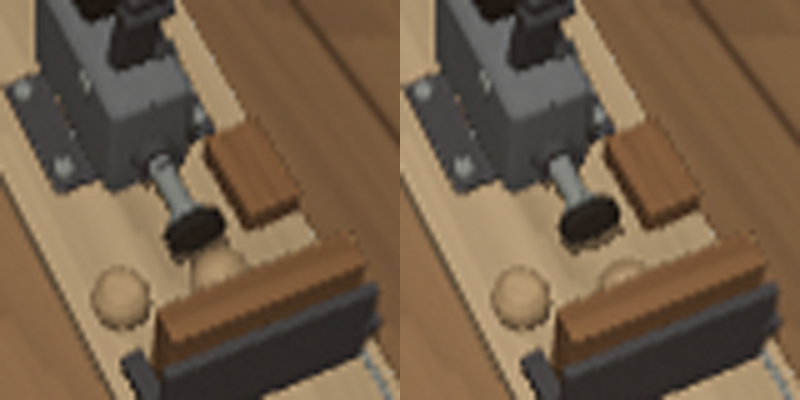

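Run:
```python
from h import *
for y in (77,80,82,84,85,86):  # ball centre clamp y
    P=np.r_[C+3*X+y*U,55]; p=proj('s6',P); o,d=ray('s6',*p)
    q=proj('s6',np.r_[C+3*X+(y-15)*U,55]); print(y,((np.array(p)-[280,175])*5).round(1), 'r px',15*507/np.linalg.norm(P-o)*5)
```

```text
77 [227.4 287.2] r px 30.941076768955583
80 [230.2 292.3] r px 30.9692920713138
82 [232.1 295.6] r px 30.988042267882363
84 [233.9 299. ] r px 31.006744057790804
85 [234.8 300.7] r px 31.016076692297375
86 [235.8 302.4] r px 31.02539709556207
```

```bash
python3 -c "
from rig import r; print(r.sign_off())"
```

```text
the job is handed in; nothing more can be done
None
```

I pressed the knob home with two squeezes of the trigger, sprang the jaw back with the release button, and handed the job in at about 14 s. The interface gives no verdict.

- **Pressing:** I pushed only the trigger rib with the shut fingers. The first squeeze was a nearly full stroke, about 20 mm at the rib, and the trigger then came right back. On the second it went solid at about 11 mm of rib travel, well short of its hard stop. I held it there for about 0.6 s at 19 to 22 N on the rib, roughly 20 N at the jaw by the ratio given. That is above the 12 N needed and below the 32 N crush limit.
- **Release:** I let the trigger come back first, then held the button down for about 1.5 s. The last pressing reading was about 25 N with the button at the bottom.
- **Last checks:** The final picture shows the jaw fully back, slightly further than at the start. The spare knob and offcut look unmoved. The hand is about 100 mm clear above the button, with about 1 N showing on the tool.
- **Uncertainty:**
  - Knob depth: I judged it only from pictures. Two readings of its shift gave about 7.5 mm and about 10 mm, against the roughly 8 mm it needed, so they only roughly agree. The solid trigger is the stronger evidence that it is home.
  - Jaw force: I inferred it from the rib force and did not measure it.
  - Loose things off the board: I did not check the bottle, jar and tools after the start. The arm stayed well clear of them.

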